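Wedge the rocking pump stand

ROBOT

A 6-joint arm with a two-finger parallel gripper is mounted at the origin on the work surface. World frame = base frame: x ahead of the robot, y to its left, z up, the work surface at z = 0. Lengths are in m, angles in rad, forces in N, time in s.
With the tool pointing down it reaches from about 0.3 to 0.75 m from the base axis. Payload 8.5 kg.
Tool frame: the origin (TCP) lies at the very end of the fingers, on their centre line; the grasp point (between the pads) lies 19 mm behind it; z points along the fingers, x is the direction in which the jaws open and shut, and the axes are right-handed (so a half turn about z gives the same grasp; the last joint's range is limited). The gripper opens to 85 mm and grips with 20 to 120 N. Pads are 22 mm wide; open, the fingers measure 114 mm over their backs; the gripper's body (76 mm by 85 mm) begins 54 mm behind the grasp point. The pads swing forward as they close: fully open they stand 13 mm farther back than shut.
Start: joints at [0.996, 0.381, 1.297, -0, 1.464, -0.215], TCP at [0.194, 0.515, 0.231] pointing down, gripper open.
Joint ranges: [-3.11, 3.11], [-0.89, 2.33], [0.22, 2.48], [-1.42, 4.56], [0.17, 2.85], [-2.88, 2.88]. Speed limits (rad/s): [2.39, 2.39, 3.14, 3.14, 3.14, 3.14].

INTERFACE

Orientations are given as a unit quaternion [w, x, y, z].
In Python, from station import robot gives the robot as it stands. The module is installed in compiled form; this text tells all that it offers.
- The arm moves only by the shell command python3 -m jog 'ROWS'. ROWS is JSON, a list of rows, each an object with "turn": the turn, a rotation vector about the tool's x, y, z in degrees, a list of three; "linear": the shift along the tool's x, y, z in m, a list of three; "grip": the finger opening in m, from 0 to 0.0854. In form: [{"turn": [ax, ay, az], "linear": [dx, dy, dz], "grip": grip}, ...]. A call has 1 to 5 rows; each row shifts and turns the pose as measured when the row begins, along the tool's axes as they then stand; what a row does not reach is not made up. A row lasts 1/10 s, in which the tool goes at most 50 mm and 8.59 degrees, less where a joint would pass 70% of its speed; a pose out of reach is approached as far as the arm can. A call with a gripper value outside its range is refused whole. The fingers move at their own pace and stop on an object; the grip force is fixed at half the most. Time passes only in rows, so rows that do not move let the fingers close. It gives the time, the measured TCP pose, the force and the opening at its end, in the units of the state.
- robot.read_state(): the state, without advancing time (a new reading comes with each control period).
- robot.capture(name): name is "scene" or "top" or "wrist"; returns (picture, depth): 480x640x3 uint8, red, green, blue; 480x640 float32, m along the optical axis (not along the pixel's ray), 0 where there is no reading.
- robot.camera_model(name): a dict with "camera_matrix" (3x3 intrinsics, pixels), "rvec" (rotation vector, rad) and "tvec" (3), from world to camera coordinates, as OpenCV has them; the wrist camera has in their place "T_tool_cam" (4x4, takes a point from camera to tool coordinates, whose origin is the TCP and whose axes are the tool frame's). Camera axes: x right, y down, z forward; pixel columns grow to the right and rows downward; lengths in m; the calibration is good to about 2 mm. A picture is of the moment at which its call begins: read the wrist's pose just before it. camera_model takes no time and is no camera call.
- robot.job_done(): hands the job in, once; it reports no verdict.
Trained networks look in the newest picture that a camera, given by its name, has taken for a name from the list of things; names that differ only in an ending like _2 or _b are one class to them, and where a whole thing is asked for, a point or a joint stands for the part that bears it (a point fixed in the world has none). Each returns a list of dicts, best first, with "conf" (0 to 1); they miss things now and then, are a little off and sometimes report something else, mostly with a low value. They report only what shows in the picture. A call takes as long as a camera call. They do not tell look-alikes from the thing itself.
- robot.cut_out(query, camera): "pixels" (480x640 bool, what is visible of it) and "box" ([centre column, centre row, width, height] in pixels, round what is visible of it).
- robot.mark_of(query, camera): "xy" ([column, row] in pixels: a listed point, or the origin of a listed thing).
The state is a dict: "time_s": time; "joints": joint angles; "qd": joint speeds; "tau": joint torques, N m; "ee_pos": TCP position; "tool_rot": TCP orientation; "wrist_force": force on the tool from outside, world axes, zero at the start; "ft_torque": the same for the moment, N m; "grip_width": finger opening in m.
Only numpy, scipy, OpenCV 4.12 (cv2) and the standard library are available. Lean on these libraries where they do the work, as an engineer would, in place of code of your own. Each camera call takes 0.05 s, during which the arm holds its last target.

TASK

The vacuum pump's plywood stand rocks because its foot under the red mark is too short. Press down on the red mark with the fingertips to feel the stand rock, then push the dark wooden wedge along the table under that short foot until it is snug and bears against the foot without lifting the stand, and finally press firmly on the red mark once more to check that the stand no longer rocks. Only push and press: pick nothing up, do not shove the stand along, leave the other things alone, and end clear with the wedge still snug under the foot.

Things in the scene. Friction and masses are not known exactly. Their poses are not given: they have to be found in the camera images.
- stand: Loose stand, 3 kg +-15%. Plywood deck 240 (its x) x 300 (y) mm, underside 30, top 80 mm above the table; origin on the table under its centre. Feet 32 mm across at x +-95, y +-125 mm: three black, round-bottomed, 30 mm tall, carry it level; the metal one at x -95, y -125 is short. The bolted-on pump covers x -15 to 105, y -90 to 110 mm, up to 205 mm above the table
- corner (a point): Centre of the red mark, 34 mm across, on the deck top (80 mm above the table) straight above the short foot; the place to press. 1.5 to 3 N down rocks the stand until the short foot lands on the table; it rocks back when let go
- short_foot: The short bare metal foot, 32 mm diameter, seized (does not turn or slide); origin at the centre of its flat underside, which is 6 to 12 mm above the table while the stand rests level (differs each time), z up
- wedge: Dark wooden wedge flat on the table, 120 g: 140 mm long (its y), 50 wide (its x); top slopes from 22.6 mm high at the thick end (y -70 mm) to 3 mm at the thin end (y +70). Origin under its middle. Thin end starts facing roughly the short foot, along the stand's +y. Slides with about 1 N; the push rises steeply once the foot bears on it (4 to 8 N is snug)
- wedge_butt (a point): Middle of the wedge's upright thick end face (50 mm wide, 22 mm tall), 11 mm above the table; the place to push
- tin: Bystander: round metal tin, 56 mm diameter, 45 mm tall, standing loose on the deck's near left part; origin under its centre
- pigment_jar: Bystander: white jar with blue cap, 60 mm diameter, 85 mm tall; origin under its centre
- resin_bottle: Bystander: yellow bottle with orange cap, 66 mm diameter, 160 mm tall; origin under its centre
- mixing_cup: Bystander: clear cup, 72 mm across the rim, 80 mm tall; origin under its centre
- tape_roll: Bystander: blue tape roll lying flat, 90 mm diameter, 25 mm tall; origin under its centre
- offcut: Bystander: pale wooden block 50 x 90 x 40 mm tall; origin under its centre
- screwdriver: Bystander: screwdriver lying on the table
Things that resemble listed ones, but are neither listed nor needed, are in the scene too. Of the things like the wedge, leave any that is yellow; of the rest the smaller one is meant.

How it is judged:
On the way, in this order (a step that is already met when the one before it is completed fails the run):
1. the stand is pressed down at the red mark and rocks (contact force between the fingers and stand above 0.5 N and angle between stand's own z axis and vertical above 0.02 rad and horizontal distance between the grasp point and corner below 0.035 m), for 0.1 s.
2. the wedge bears against the short foot and the stand is level (contact force between wedge and short_foot above 0.5 N and angle between stand's own z axis and vertical below 0.009 rad), for 0.2 s.
3. the red mark is pressed with more than 5 N and the stand does not rock (contact force between the fingers and stand above 5 N and angle between stand's own z axis and vertical below 0.009 rad and contact force between wedge and short_foot above 2 N and horizontal distance between the grasp point and corner below 0.035 m), for 0.2 s.
At the end, for the whole second after the job is handed in: the wedge lies on the table under the short foot and bears against it (over 0.2 N), the stand is level within 0.009 rad, within 20 mm of where it started, and all is at rest (contact force between wedge and short_foot above 0.2 N and angle between stand's own z axis and vertical below 0.009 rad and height (world z) of wedge below 0.005 m and distance of stand from where it was at the start of the episode below 0.02 m and linear speed of each of stand, wedge below 0.01 m/s); the robot touches nothing.
It fails at once if the wedge is lifted off the table (height (world z) of wedge above 0.012 m).
It fails at once if the stand is lifted or tipped (height (world z) of stand above 0.015 m or angle between stand's own z axis and vertical above 0.15 rad).
It fails at once if the stand is shoved more than 30 mm (distance of stand from where it was at the start of the episode above 0.03 m).
It fails at once if a bystander is disturbed (distance of tin from where it was at the start of the episode above 0.035 m or distance of any of pigment_jar, resin_bottle, mixing_cup, tape_roll, offcut, screwdriver from where it was at the start of the episode above 0.03 m).
It also fails if it takes over 66 s, if anything falls off the work surface, if the arm or the gripper's body presses on something with over 40 N, if the wrist force passes 120 N, or if a joint passes its speed limit or range.

## Working session

There is one attempt and no reset: what is moved stays moved. The work goes in short steps, Python scripts to look and compute and a shell command to move; the robot and the scene stay as the last step left them, time stands still between calls to the robot, and variables do not carry over. Pictures are saved under pics/ and viewed, and the job is handed in when it is done.

```bash
mkdir -p pics; ls
python3 - <<'E'
from station import robot
import cv2
s=robot.read_state(); print(s)
for n in ["scene","top","wrist"]:
    p,d=robot.capture(n); cv2.imwrite(f"pics/{n}0.png",p[:,:,::-1])
    import numpy as np; np.save(f"pics/{n}0d.npy",d)
    print(n,robot.camera_model(n))
E
```

```text
pics
{'time_s': 0.0, 'joints': array([ 9.95727905e-01,  3.81218837e-01,  1.29829178e+00, -2.02579962e-05,
        1.46359992e+00, -2.15312783e-01]), 'qd': array([-5.12670699e-04, -1.15183185e-03,  3.12049801e-04, -8.55404289e-04,
       -1.26513740e-05, -1.10942334e-03]), 'tau': array([ 1.31448061e-03, -4.48469782e+01, -2.31281197e+01, -1.11453644e-04,
        4.79951181e-03, -1.53301073e-05]), 'ee_pos': array([0.19346929, 0.51452393, 0.23068906]), 'tool_rot': array([ 2.97999104e-04,  8.22205176e-01,  5.69190717e-01, -6.98060495e-04]), 'wrist_force': array([ 0.1836933 , -0.56691069, -0.01963267]), 'ft_torque': array([ 0.02571795, -0.02323163, -0.02951609]), 'grip_width': 0.08537597077636448}
scene {'camera_matrix': array([[480.85615072,   0.        , 322.31595926],
       [  0.        , 480.85615072, 244.9083907 ],
       [  0.        ,   0.        ,   1.        ]]), 'rvec': array([ 2.27771446,  1.2719221 , -0.39317683]), 'tvec': array([-0.32773474, -0.31899098,  1.5246499 ])}
top {'camera_matrix': array([[503.74860473,   0.        , 321.1142933 ],
       [  0.        , 503.74860473, 242.7582449 ],
       [  0.        ,   0.        ,   1.        ]]), 'rvec': array([ 2.18718921, -2.12686426,  0.11694346]), 'tvec': array([0.05362332, 0.5149208 , 1.39867378])}
wrist {'camera_matrix': array([[404.195962  ,   0.        , 322.54179695],
       [  0.        , 404.195962  , 238.22082878],
       [  0.        ,   0.        ,   1.        ]]), 'T_tool_cam': array([[ 9.99999179e-01, -7.88445098e-04, -1.00992483e-03,
        -6.79574605e-04],
       [ 1.03688123e-03,  9.61039111e-01,  2.76410478e-01,
        -6.85625318e-02],
       [ 7.52642774e-04, -2.76411299e-01,  9.61039139e-01,
        -1.41866739e-01],
       [ 0.00000000e+00,  0.00000000e+00,  0.00000000e+00,
         1.00000000e+00]])}
```

View pics/scene0.png

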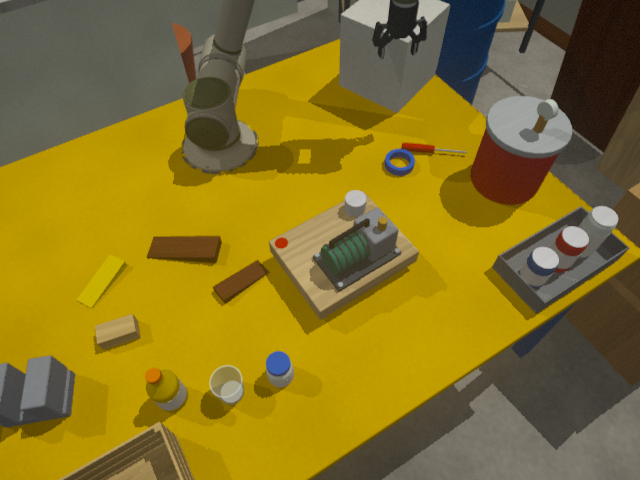

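View pics/top0.png

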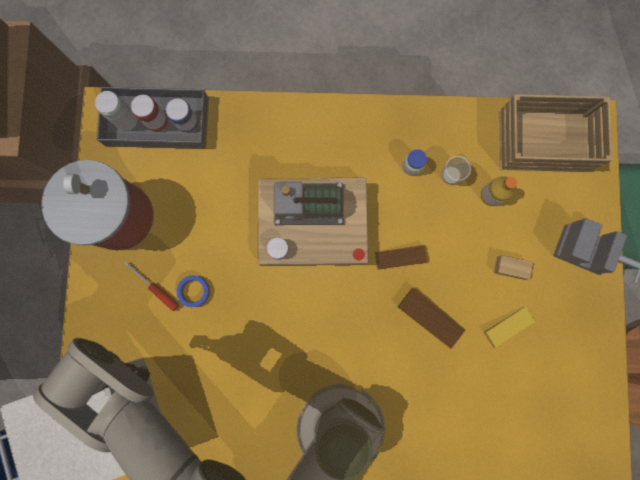

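View pics/wrist0.png

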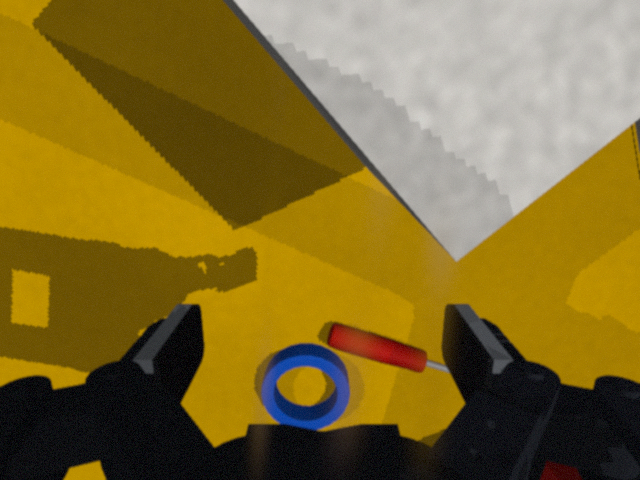

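The top view shows three wedge-like things: a yellow one at (510,327), a large dark one at (431,317), and a small dark one at (402,257). The small dark one is meant, because it isn't yellow, is the smaller of the rest, and points at the red-mark corner (359,254). I'll confirm that with a crop and measure.

```bash
cat > h.py <<'E'
import numpy as np,cv2
from scipy.spatial.transform import Rotation as R
from station import robot
def cam(n):
    m=robot.camera_model(n);K=m["camera_matrix"]
    if n=="wrist":
        s=robot.read_state();T=np.eye(4);q=s["tool_rot"];T[:3,:3]=R.from_quat([q[1],q[2],q[3],q[0]]).as_matrix();T[:3,3]=s["ee_pos"]
        return K,T@m["T_tool_cam"]
    Rm=cv2.Rodrigues(m["rvec"])[0];T=np.eye(4);T[:3,:3]=Rm.T;T[:3,3]=-Rm.T@m["tvec"];return K,T
def ray(K,T,uv,z):
    uv=np.atleast_2d(uv).astype(float)
    d=np.c_[(uv[:,0]-K[0,2])/K[0,0],(uv[:,1]-K[1,2])/K[1,1],np.ones(len(uv))]@T[:3,:3].T
    o=T[:3,3];return o+d*((z-o[2])/d[:,2])[:,None]
def cloud(K,T,d):
    v,u=np.mgrid[:480,:640];p=np.stack([(u-K[0,2])/K[0,0]*d,(v-K[1,2])/K[1,1]*d,d],-1)
    return p@T[:3,:3].T+T[:3,3]
E
python3 - <<'E'
from h import *
p=cv2.imread("pics/top0.png");d=np.load("pics/top0d.npy");K,T=cam("top");C=cloud(K,T,d)
cv2.imwrite("pics/crop1.png",cv2.resize(p[160:360,250:550],None,fx=2.6,fy=2.6,interpolation=cv2.INTER_CUBIC))
hsv=cv2.cvtColor(p,cv2.COLOR_BGR2HSV)
red=((hsv[...,0]<8)|(hsv[...,0]>172))&(hsv[...,1]>150)&(hsv[...,2]>90)
red[:,:330]=0;red[:,390:]=0;red[:230]=0;red[280:]=0
v,u=np.nonzero(red);print("red",len(u),u.mean(),v.mean(),ray(K,T,[u.mean(),v.mean()],.08), "depth z",np.median(C[red],0))
for q in ["wedge","stand","tin","short_foot"]:
    for r in robot.cut_out(q,"top")[:4]:
        m=r["pixels"].astype(np.uint8);c=max(cv2.findContours(m,0,1)[0],key=cv2.contourArea)
        print(q,r["conf"],r["box"],"z",np.median(C[m>0][:,2]))
        z={"wedge":.012,"stand":.08,"tin":.125,"short_foot":0.01}[q]
        bx=cv2.boxPoints(cv2.minAreaRect(c));print(np.round(ray(K,T,bx,z)[:,:2],4).tolist())
for q in ["corner","wedge","wedge_butt","stand","tin"]:
    for r in robot.mark_of(q,"top")[:3]:print(q,r["conf"],r["xy"])
E
```

```text
red 97 358.25773195876286 254.08247422680412 [[ 0.47908925 -0.03470837  0.08      ]] depth z [ 0.47918646 -0.03423344  0.07947279]
wedge 0.75 [399.7, 256.3, 51.8, 25.2] z 0.012306063215289487
[[0.495, -0.087], [0.5197, -0.2307], [0.4684, -0.2382], [0.4439, -0.0951]]
wedge 0.73 [512.4, 327.4, 52.3, 41.9] z 0.012672728922897392
[[0.2783, -0.3955], [0.3526, -0.5138], [0.3062, -0.5418], [0.2325, -0.4238]]
wedge 0.56 [431.6, 315.0, 63.5, 55.0] z 0.017218013968493207
[[0.344, -0.1486], [0.401, -0.1929], [0.2838, -0.3458], [0.2279, -0.3013]]
wedge 0.3 [499.0, 191.1, 36.2, 29.7] z 0.10452158329460914
[[0.6686, -0.3782], [0.7495, -0.4559], [0.6972, -0.5073], [0.6171, -0.4297]]
stand 0.7 [313.0, 221.9, 110.3, 85.5] z 0.08064867238736206
[[0.6839, 0.2454], [0.6919, -0.0548], [0.4499, -0.0591], [0.4417, 0.235]]
stand 0.61 [514.7, 266.9, 39.4, 24.9] z 0.038411436711067726
[[0.4388, -0.4014], [0.4911, -0.4135], [0.4718, -0.5113], [0.4197, -0.4988]]
tin 0.87 [276.2, 245.9, 22.7, 23.4] z 0.12346748900015836
[[0.5135, 0.211], [0.5151, 0.1553], [0.4592, 0.1533], [0.4577, 0.2087]]
short_foot 0.25 [313.2, 223.6, 109.4, 88.5] z 0.08060313532016661
[[0.4466, 0.2443], [0.7012, 0.2552], [0.7096, -0.0603], [0.4552, -0.0648]]
corner 0.94 [360.0, 255.7]
wedge 0.84 [511.5, 324.0]
wedge 0.64 [398.9, 254.6]
wedge 0.64 [434.5, 314.4]
wedge_butt 0.73 [404.5, 297.8]
wedge_butt 0.63 [488.6, 337.0]
wedge_butt 0.59 [426.8, 253.5]
stand 0.77 [312.5, 227.1]
stand 0.17 [427.0, 255.9]
tin 0.59 [274.2, 247.7]
```

View pics/crop1.png

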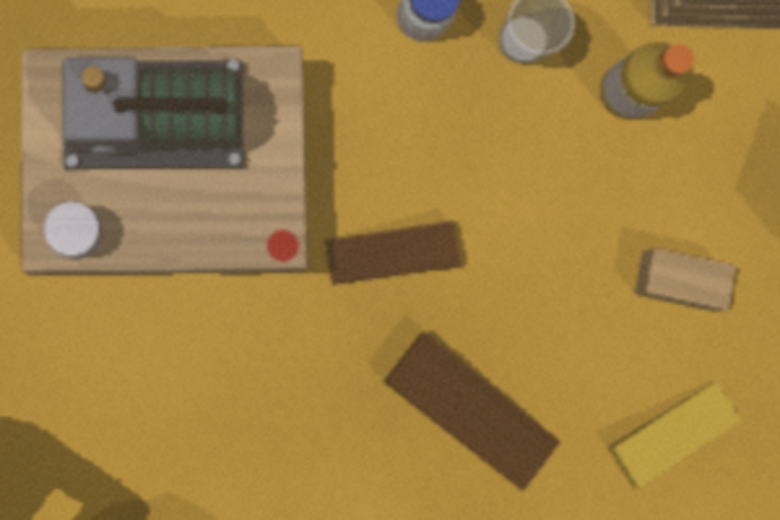

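The enlarged crop shows the small dark wedge at crop (397,252). It measures about 145 x 52 mm and its thin end faces the red-mark corner. The large dark one is 192 x 72 mm, so it's ruled out. Next I'll turn the tool so its x axis lines up with world x, close the fingers and go above the mark.

```bash
python3 -m jog '[{"turn":[0,0,8.5],"linear":[0,0,-0.005],"grip":0},{"turn":[0,0,8.5],"linear":[0,0,-0.005],"grip":0},{"turn":[0,0,8.5],"linear":[0,0,-0.005],"grip":0},{"turn":[0,0,8.5],"linear":[0,0,0],"grip":0},{"turn":[0,0,8.5],"linear":[0,0,0],"grip":0}]'
python3 -m jog '[{"turn":[0,0,8.5],"linear":[0,0,0],"grip":0},{"turn":[0,0,8.5],"linear":[0,0,0],"grip":0},{"turn":[0,0,8.5],"linear":[0,0,0],"grip":0}]'
```

```text
time_s: 1.1
ee_pos: [0.1936, 0.5147, 0.2469]
tool_rot: [0.0, 0.974, 0.226, -0.0]
wrist_force: [-0.2, 0.8, 0.2]
grip_width: 0.0124
time_s: 1.4
ee_pos: [0.1936, 0.5147, 0.247]
tool_rot: [0.0, 1.0, 0.003, -0.0]
wrist_force: [0.3, -0.1, -0.5]
grip_width: -0.0002
```

```bash
python3 -m jog '[{"turn":[0,0,0],"linear":[0.022,0.042,0],"grip":0},{"turn":[0,0,0],"linear":[0.022,0.042,0],"grip":0},{"turn":[0,0,0],"linear":[0.022,0.042,0],"grip":0},{"turn":[0,0,0],"linear":[0.022,0.042,0],"grip":0},{"turn":[0,0,0],"linear":[0.022,0.042,0],"grip":0}]'
python3 -m jog '[{"turn":[0,0,0],"linear":[0.022,0.042,0],"grip":0},{"turn":[0,0,0],"linear":[0.022,0.042,0],"grip":0},{"turn":[0,0,0],"linear":[0.022,0.042,0],"grip":0},{"turn":[0,0,0],"linear":[0.022,0.042,0],"grip":0},{"turn":[0,0,0],"linear":[0.022,0.042,0],"grip":0}]'
```

```text
time_s: 1.9
ee_pos: [0.305, 0.3021, 0.2462]
tool_rot: [-0.001, 1.0, 0.005, 0.0]
wrist_force: [1.1, 0.0, 0.5]
grip_width: 0.0002
time_s: 2.4
ee_pos: [0.4195, 0.0839, 0.2474]
tool_rot: [-0.001, 1.0, 0.005, 0.002]
wrist_force: [1.2, 0.2, -0.3]
grip_width: 0.0003
```

```bash
python3 -m jog '[{"turn":[0,0,0],"linear":[0.02,0.04,0],"grip":0},{"turn":[0,0,0],"linear":[0.02,0.04,0],"grip":0},{"turn":[0,0,0],"linear":[0.018,0.038,0],"grip":0},{"turn":[0,0,0],"linear":[0,0,0],"grip":0}]'
python3 - <<'E'
from h import *
K,T=cam("wrist");print(robot.read_state()["ee_pos"])
p,d=robot.capture("wrist");cv2.imwrite("pics/w1.png",p[:,:,::-1])
hsv=cv2.cvtColor(p,cv2.COLOR_RGB2HSV)
red=((hsv[...,0]<8)|(hsv[...,0]>172))&(hsv[...,1]>150)&(hsv[...,2]>90)
n,l,st,ce=cv2.connectedComponentsWithStats(red.astype(np.uint8))
for i in range(1,n):
    if st[i,4]>80: print(st[i],ce[i],ray(K,T,ce[i],.08))
for n in ["wedge","corner","wedge_butt"]:
  for r in robot.mark_of(n,"wrist")[:3]:print(n,r["conf"],r["xy"],ray(K,T,r["xy"],0.08 if n=="corner" else .011))
E
```

```text
time_s: 2.8
ee_pos: [0.4821, -0.044, 0.2476]
tool_rot: [-0.0, 1.0, 0.002, 0.003]
wrist_force: [0.0, -0.7, -0.3]
grip_width: 0.0
[ 0.48211533 -0.04403719  0.24759863]
[ 299  182   43   43 1422] [319.48945148 202.95288326] [[ 0.48195663 -0.03563602  0.08      ]]
wedge 0.65 [167.7, 379.4] [[ 0.31808759 -0.24268643  0.011     ]]
corner 0.86 [320.8, 202.4] [[ 0.4829747  -0.03519882  0.08      ]]
```

View pics/w1.png

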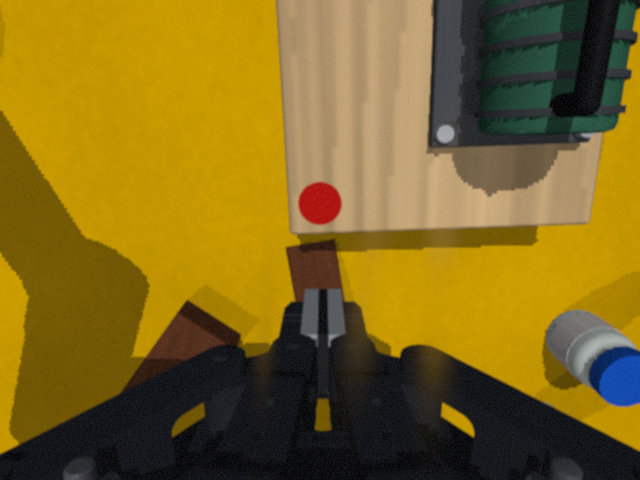

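The wrist view shows the red mark at (319,203), at world (0.481,-0.035). The wedge's thin end at (312,245) lies just before the deck edge. Going down to press.

```bash
python3 -m jog '[{"turn":[0,0,0],"linear":[0,-0.009,0.04],"grip":0},{"turn":[0,0,0],"linear":[0,0,0.04],"grip":0},{"turn":[0,0,0],"linear":[0,0,0.04],"grip":0},{"turn":[0,0,0],"linear":[0,0,0.02],"grip":0},{"turn":[0,0,0],"linear":[0,0,0],"grip":0}]'
```

```text
time_s: 3.5
ee_pos: [0.4803, -0.0233, 0.1069]
tool_rot: [-0.0, 1.0, 0.009, 0.007]
wrist_force: [-1.2, -0.4, 1.1]
grip_width: 0.0001
```

```bash
python3 -m jog '[{"turn":[0,0,0],"linear":[0,0.012,0.01],"grip":0},{"turn":[0,0,0],"linear":[0,0,0.004],"grip":0},{"turn":[0,0,0],"linear":[0,0,0],"grip":0}]'
```

```text
time_s: 3.8
ee_pos: [0.4816, -0.0351, 0.0947]
tool_rot: [0.0, 1.0, 0.011, 0.009]
wrist_force: [0.6, 0.1, 0.6]
grip_width: -0.0003
```

Run:
```python
from h import *
s=robot.read_state();q=s["tool_rot"];print(s["ee_pos"],R.from_quat([q[1],q[2],q[3],q[0]]).as_matrix().round(4),s["wrist_force"])
```

```text
[ 0.48160069 -0.0351325   0.09468894] [[ 9.996e-01  2.100e-02  1.770e-02]
 [ 2.100e-02 -9.998e-01 -7.000e-04]
 [ 1.770e-02  1.100e-03 -9.998e-01]] [0.56562987 0.06005909 0.59874283]
```

```bash
python3 -m jog '[{"turn":[0,-1,0],"linear":[0,0,0.008],"grip":0},{"turn":[0,0,0],"linear":[0,0,0.004],"grip":0},{"turn":[0,0,0],"linear":[0,0,0.004],"grip":0}]'
python3 -m jog '[{"turn":[0,0,0],"linear":[0,0,0.004],"grip":0}]'
```

```text
time_s: 4.1
ee_pos: [0.4829, -0.0356, 0.0795]
tool_rot: [0.001, 1.0, 0.01, 0.001]
wrist_force: [-0.6, -0.2, -0.1]
grip_width: 0.0002
time_s: 4.2
ee_pos: [0.4828, -0.0357, 0.0753]
tool_rot: [0.001, 1.0, 0.01, 0.001]
wrist_force: [-1.0, -1.7, 3.2]
grip_width: 0.0001
```

```bash
for i in 1; do python3 -m jog '[{"turn":[0,0,0],"linear":[0,0,0.003],"grip":0}]'; python3 -m jog '[{"turn":[0,0,0],"linear":[0,0,0.002],"grip":0}]'; python3 -m jog '[{"turn":[0,0,0],"linear":[0,0,0.002],"grip":0}]'; done
```

```text
time_s: 4.3
ee_pos: [0.4827, -0.0358, 0.0721]
tool_rot: [0.002, 1.0, 0.011, 0.001]
wrist_force: [-3.9, -1.5, 18.6]
grip_width: -0.0
time_s: 4.4
ee_pos: [0.4829, -0.036, 0.0717]
tool_rot: [0.002, 1.0, 0.011, 0.002]
wrist_force: [-13.1, 1.8, 45.4]
grip_width: -0.0002
time_s: 4.5
ee_pos: [0.4829, -0.036, 0.0718]
tool_rot: [0.002, 1.0, 0.011, 0.002]
wrist_force: [-11.0, 0.9, 34.7]
grip_width: -0.0002
```

The stand rocked about 8 mm until the foot landed at TCP z 0.072. Now lifting off to go behind the wedge, and taking a look there.

```bash
python3 -m jog '[{"turn":[0,0,0],"linear":[0,0,-0.003],"grip":0},{"turn":[0,0,0],"linear":[0,0,-0.004],"grip":0},{"turn":[0,0,0],"linear":[0,0,-0.01],"grip":0},{"turn":[0,0,0],"linear":[0,0,-0.03],"grip":0},{"turn":[0,0,0],"linear":[0,0,-0.04],"grip":0.012}]'
python3 -m jog '[{"turn":[0,0,0],"linear":[0,0.045,-0.02],"grip":0.012},{"turn":[0,0,0],"linear":[0,0.045,0],"grip":0.012},{"turn":[0,0,0],"linear":[0,0.045,0],"grip":0.012},{"turn":[0,0,0],"linear":[0,0.045,0],"grip":0.012},{"turn":[0,0,0],"linear":[0,0.045,0],"grip":0.012}]'
python3 -m jog '[{"turn":[0,0,0],"linear":[0.005,0.015,0],"grip":0.012},{"turn":[0,0,0],"linear":[0,0,0],"grip":0.012}]'
python3 - <<'E'
from h import *
K,T=cam("wrist");print(T.round(4).tolist())
p,d=robot.capture("wrist");cv2.imwrite("pics/w2.png",p[:,:,::-1]);np.save("pics/w2d.npy",d);np.save("pics/w2T.npy",T)
p,d=robot.capture("top");cv2.imwrite("pics/top2.png",p[:,:,::-1]);np.save("pics/top2d.npy",d)
E
```

```text
time_s: 5.0
ee_pos: [0.4805, -0.0347, 0.1587]
tool_rot: [0.0, 1.0, 0.011, -0.002]
wrist_force: [0.8, 1.0, 0.2]
grip_width: 0.0118
time_s: 5.5
ee_pos: [0.4878, -0.2627, 0.1883]
tool_rot: [0.003, 1.0, 0.016, 0.003]
wrist_force: [0.2, 0.1, 0.0]
grip_width: 0.0124
time_s: 5.7
ee_pos: [0.4926, -0.2835, 0.1883]
tool_rot: [0.003, 1.0, 0.013, 0.003]
wrist_force: [0.0, 1.2, -0.7]
grip_width: 0.0122
[[0.9997, 0.0213, 0.0132, 0.4911], [0.0241, -0.959, -0.2824, -0.2137], [0.0066, 0.2826, -0.9592, 0.3297], [0.0, 0.0, 0.0, 1.0]]
```

View pics/w2.png

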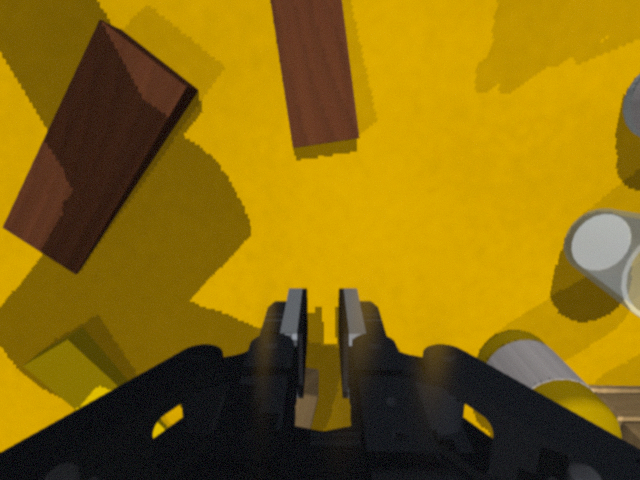

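View pics/top2.png

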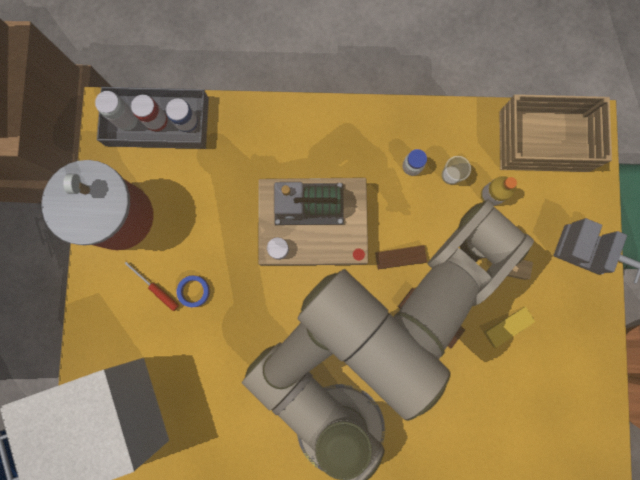

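Run:
```python
from h import *
K,_=cam("wrist");T=np.load("pics/w2T.npy")
print("butt top",ray(K,T,[[294,148],[358,137]],.0226).round(4))
v=[0,0];print("top row0",ray(K,T,[[272,0],[341,0]],.0085).round(4))
print("cup/jar/bottle", ray(K,T,[[566,245],[480,350]],.04).round(3))
p=cv2.imread("pics/w2.png");
# top camera edges
p=cv2.imread("pics/top0.png");hsv=cv2.cvtColor(p,cv2.COLOR_BGR2HSV)
m=((hsv[...,2]<110)).astype(np.uint8);m[:, :372]=0;m[:,435:]=0;m[:243]=0;m[272:]=0
```

```text
butt top [[ 0.4724 -0.2348  0.0226]
 [ 0.5196 -0.2257  0.0226]]
top row0 [[ 0.4556 -0.134   0.0085]
 [ 0.5043 -0.1327  0.0085]]
cup/jar/bottle [[ 0.679 -0.3    0.04 ]
 [ 0.626 -0.391  0.04 ]]
```

The wrist view shows the wedge butt's top edge from (294,148) to (358,137). That puts its middle at (0.496,-0.230) with a yaw of about 9.7°. I'll align the tool and go down behind it.

```bash
python3 -m jog '[{"turn":[0,0,-8],"linear":[0.007,0,0.02],"grip":0.012},{"turn":[0,0,0],"linear":[0,0,0.04],"grip":0.012},{"turn":[0,0,0],"linear":[0,0,0.04],"grip":0.012},{"turn":[0,0,0],"linear":[0,0,0.04],"grip":0.012},{"turn":[0,0,0],"linear":[0,0,0],"grip":0.012}]'
cat > st.py <<'E'
from h import *
s=robot.read_state();q=s["tool_rot"];M=R.from_quat([q[1],q[2],q[3],q[0]]).as_matrix()
print(s["ee_pos"].round(4),"yaw",np.degrees(np.arctan2(M[1,0],M[0,0])).round(2),"z",M[:,2].round(4),s["wrist_force"].round(1))
E
python3 st.py
```

```text
time_s: 6.3
ee_pos: [0.5016, -0.2747, 0.0477]
tool_rot: [0.004, 0.996, 0.09, 0.005]
wrist_force: [-0.3, -0.5, -0.4]
grip_width: 0.0123
[ 0.5016 -0.2747  0.0477] yaw 10.32 z [ 0.0098 -0.0067 -0.9999] [-0.3 -0.5 -0.4]
```

```bash
python3 -m jog '[{"turn":[0,0,0],"linear":[0,0,0.025],"grip":0.012},{"turn":[0,0,0],"linear":[0,0,0.008],"grip":0.012},{"turn":[0,0,0],"linear":[0,0,0],"grip":0.012}]'; python3 st.py
python3 - <<'E'
from h import *
K,T=cam("wrist")
p,d=robot.capture("wrist");cv2.imwrite("pics/w3.png",p[:,:,::-1])
p,d=robot.capture("scene");cv2.imwrite("pics/s3.png",cv2.resize(p[180:360,150:420,::-1],None,fx=2.9,fy=2.9))
E
```

```text
time_s: 6.6
ee_pos: [0.504, -0.2733, 0.019]
tool_rot: [0.005, 0.996, 0.092, 0.006]
wrist_force: [0.1, -0.2, -1.3]
grip_width: 0.0124
[ 0.504  -0.2733  0.019 ] yaw 10.53 z [ 0.0135 -0.0095 -0.9999] [ 0.1 -0.2 -1.3]
```

View pics/w3.png

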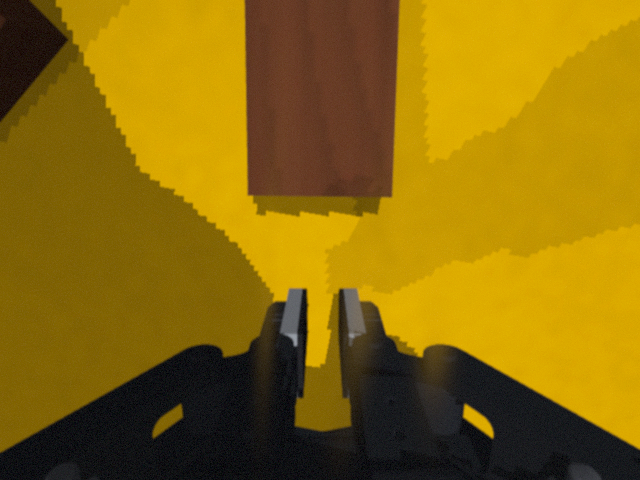

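View pics/s3.png

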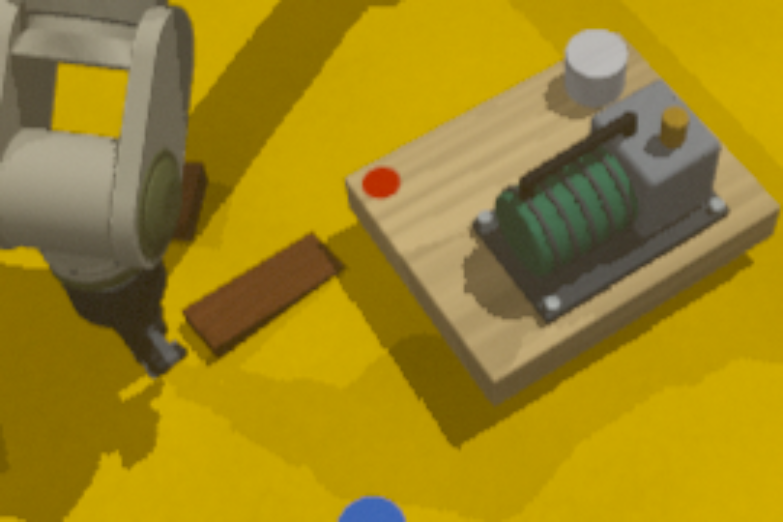

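The wedge butt at row 196 is square to and centred on the fingers. I'll lower a little and approach.

```bash
python3 -m jog '[{"turn":[0,-0.7,0],"linear":[0,0,0.007],"grip":0.012},{"turn":[0,0,0],"linear":[0,-0.012,0.002],"grip":0.012},{"turn":[0,0,0],"linear":[0,-0.01,0],"grip":0.012},{"turn":[0,0,0],"linear":[0,0,0],"grip":0.012}]'; python3 st.py
```

```text
time_s: 7.1
ee_pos: [0.5009, -0.2509, 0.0129]
tool_rot: [0.008, 0.996, 0.091, 0.002]
wrist_force: [-0.2, -0.6, 0.4]
grip_width: 0.012
[ 0.5009 -0.2509  0.0129] yaw 10.5 z [ 0.0052 -0.0159 -0.9999] [-0.2 -0.6  0.4]
```

```bash
python3 -m jog '[{"turn":[0.8,0,0],"linear":[0,-0.005,0.004],"grip":0.012},{"turn":[0,0,0],"linear":[0,-0.005,0],"grip":0.012},{"turn":[0,0,0],"linear":[0,-0.005,0],"grip":0.012},{"turn":[0,0,0.8],"linear":[0,-0.005,0],"grip":0.012},{"turn":[0,0,0.8],"linear":[0,-0.005,0],"grip":0.012}]'; python3 st.py
python3 - <<'E'
from h import *
p,d=robot.capture("wrist");cv2.imwrite("pics/w4.png",p[:,:,::-1])
E
```

```text
time_s: 7.6
ee_pos: [0.4966, -0.2252, 0.009]
tool_rot: [0.001, 0.997, 0.077, 0.002]
wrist_force: [0.2, -1.6, 0.2]
grip_width: 0.0118
[ 0.4966 -0.2252  0.009 ] yaw 8.79 z [ 0.004  -0.0025 -1.    ] [ 0.2 -1.6  0.2]
```

View pics/w4.png

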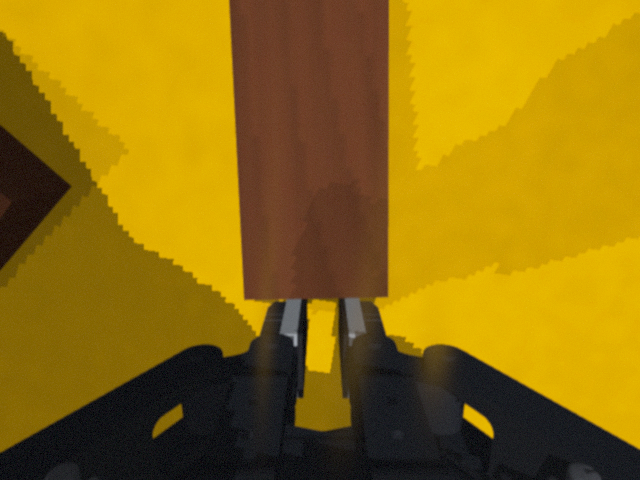

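Contact is made at row 297. I'll keep pushing while turning the wedge gradually in line with the foot.

```bash
python3 -m jog '[{"turn":[0,0,0.8],"linear":[0,-0.005,0],"grip":0.012},{"turn":[0,0,0.8],"linear":[0,-0.005,0],"grip":0.012},{"turn":[0,0,0.8],"linear":[0,-0.005,0],"grip":0.012},{"turn":[0,0,0.8],"linear":[0,-0.005,0],"grip":0.012}]'; python3 st.py
python3 - <<'E'
from h import *
K,T=cam("wrist")
p,d=robot.capture("wrist");cv2.imwrite("pics/w5.png",p[:,:,::-1])
p,d=robot.capture("top");cv2.imwrite("pics/top5.png",cv2.resize(p[200:290,320:470,::-1],None,fx=4,fy=4))
E
```

```text
time_s: 8.05
ee_pos: [0.4936, -0.2032, 0.0089]
tool_rot: [0.001, 0.999, 0.046, 0.002]
wrist_force: [0.2, -0.2, 0.5]
grip_width: 0.0117
[ 0.4936 -0.2032  0.0089] yaw 5.28 z [ 0.0037 -0.0022 -1.    ] [ 0.2 -0.2  0.5]
```

View pics/w5.png

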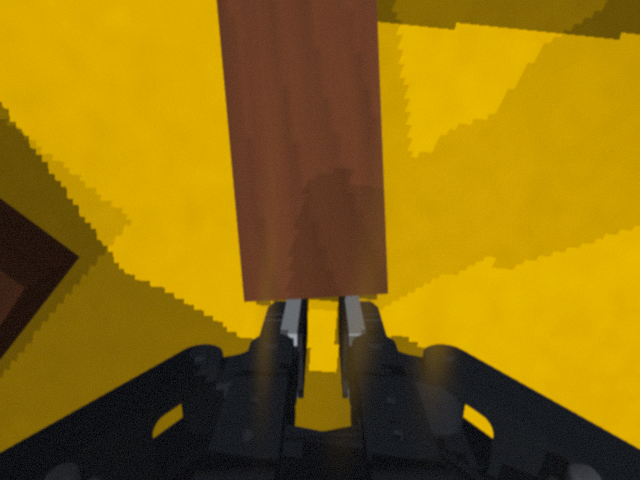

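View pics/top5.png

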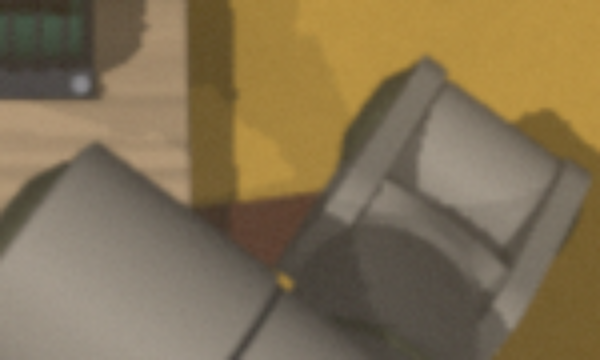

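The wedge lags the tool by about 3° in yaw, and only the left finger bears. I'll shift the contact left by 6 mm for more turning leverage.

```bash
python3 -m jog '[{"turn":[0,0,0],"linear":[0,0.004,0],"grip":0.012},{"turn":[0,0,2],"linear":[-0.007,0,0],"grip":0.012},{"turn":[0,0,0],"linear":[0,-0.004,0],"grip":0.012},{"turn":[0,0,0],"linear":[0,-0.006,0],"grip":0.012},{"turn":[0,0,0],"linear":[0,-0.006,0],"grip":0.012}]'; python3 st.py
python3 - <<'E'
from h import *
p,d=robot.capture("wrist");cv2.imwrite("pics/w6.png",p[:,:,::-1])
E
```

```text
time_s: 8.65
ee_pos: [0.4852, -0.1918, 0.0088]
tool_rot: [0.001, 1.0, 0.027, 0.002]
wrist_force: [-0.5, -0.8, 0.2]
grip_width: 0.0122
[ 0.4852 -0.1918  0.0088] yaw 3.09 z [ 0.0034 -0.0019 -1.    ] [-0.5 -0.8  0.2]
```

View pics/w6.png

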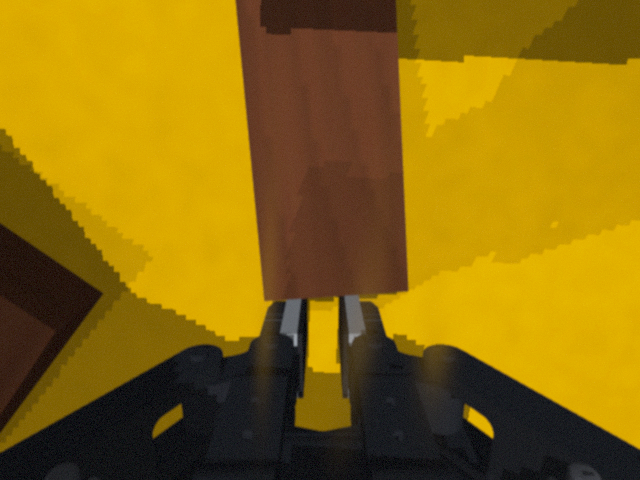

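```bash
python3 -m jog '[{"turn":[0,0,1],"linear":[0,-0.006,0],"grip":0.012},{"turn":[0,0,1],"linear":[0,-0.005,0],"grip":0.012},{"turn":[0,0,0],"linear":[0,-0.004,0],"grip":0.012}]'; python3 st.py
python3 - <<'E'
from h import *
p,d=robot.capture("wrist");cv2.imwrite("pics/w7.png",p[:,:,::-1])
E
```

```text
time_s: 9.0
ee_pos: [0.4846, -0.1744, 0.0088]
tool_rot: [0.001, 1.0, 0.008, 0.002]
wrist_force: [0.5, -1.2, 0.0]
grip_width: 0.012
[ 0.4846 -0.1744  0.0088] yaw 0.97 z [ 0.0031 -0.0015 -1.    ] [ 0.5 -1.2  0. ]
```

View pics/w7.png

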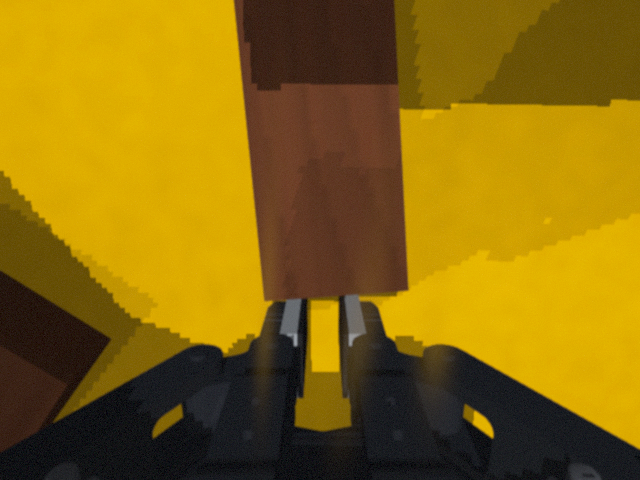

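The wedge yaw is now about 4.6° and its axis passes within 2 mm of the foot. I'll square and centre the fingers on the butt, then push gently in small steps.

```bash
python3 -m jog '[{"turn":[0,0,0],"linear":[0,0.004,0],"grip":0.012},{"turn":[0,0,-3],"linear":[0.004,0,0],"grip":0.012},{"turn":[0,0,0],"linear":[0,-0.003,0],"grip":0.012},{"turn":[0,0,0],"linear":[0,-0.002,0],"grip":0.012}]'
python3 -m jog '[{"turn":[0,0,0],"linear":[0,-0.002,0],"grip":0.012}]'
python3 -m jog '[{"turn":[0,0,0],"linear":[0,-0.002,0],"grip":0.012}]'; python3 st.py
```

```text
time_s: 9.45
ee_pos: [0.4883, -0.173, 0.0087]
tool_rot: [0.0, 0.999, 0.035, 0.001]
wrist_force: [0.4, 0.3, -0.0]
grip_width: 0.0119
time_s: 9.55
ee_pos: [0.488, -0.171, 0.0087]
tool_rot: [0.001, 0.999, 0.035, 0.001]
wrist_force: [0.3, -0.6, -0.3]
grip_width: 0.0118
time_s: 9.65
ee_pos: [0.4878, -0.1689, 0.0087]
tool_rot: [0.001, 0.999, 0.034, 0.001]
wrist_force: [-0.7, -0.2, -1.2]
grip_width: 0.012
[ 0.4878 -0.1689  0.0087] yaw 3.95 z [ 0.0027 -0.0011 -1.    ] [-0.7 -0.2 -1.2]
```

```bash
python3 -m jog '[{"turn":[0,0,0],"linear":[0,-0.002,0],"grip":0.012}]'
python3 -m jog '[{"turn":[0,0,0],"linear":[0,-0.002,0],"grip":0.012}]'
python3 -m jog '[{"turn":[0,0,0],"linear":[0,0,0],"grip":0.012}]'; python3 st.py
python3 - <<'E'
from h import *
p,d=robot.capture("wrist");cv2.imwrite("pics/w8.png",p[:,:,::-1])
E
```

```text
time_s: 9.75
ee_pos: [0.4876, -0.1668, 0.0087]
tool_rot: [0.001, 0.999, 0.034, 0.001]
wrist_force: [-0.2, -0.5, -0.2]
grip_width: 0.0125
time_s: 9.85
ee_pos: [0.4874, -0.1648, 0.0087]
tool_rot: [0.001, 0.999, 0.034, 0.001]
wrist_force: [0.1, -3.2, -0.8]
grip_width: 0.0121
time_s: 9.95
ee_pos: [0.4874, -0.1646, 0.0087]
tool_rot: [0.001, 0.999, 0.034, 0.001]
wrist_force: [-0.1, -0.4, 0.1]
grip_width: 0.0124
[ 0.4874 -0.1646  0.0087] yaw 3.93 z [ 0.0028 -0.0017 -1.    ] [-0.1 -0.4  0.1]
```

View pics/w8.png

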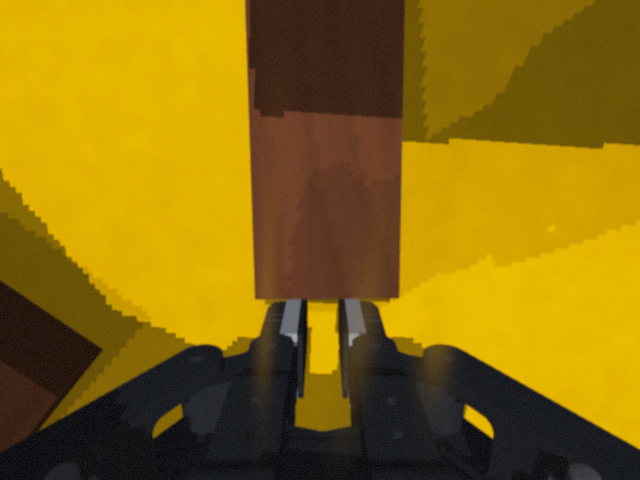

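```bash
python3 -m jog '[{"turn":[0,0,0],"linear":[0,-0.001,0],"grip":0.012}]'
python3 -m jog '[{"turn":[0,0,0],"linear":[0,-0.001,0],"grip":0.012}]'
python3 -m jog '[{"turn":[0,0,0],"linear":[0,-0.001,0],"grip":0.012}]'
```

```text
time_s: 10.1
ee_pos: [0.4875, -0.164, 0.0088]
tool_rot: [0.001, 0.999, 0.034, 0.002]
wrist_force: [0.4, -3.4, -0.8]
grip_width: 0.0121
time_s: 10.2
ee_pos: [0.4876, -0.1634, 0.0089]
tool_rot: [0.002, 0.999, 0.034, 0.002]
wrist_force: [-0.2, -5.1, -1.7]
grip_width: 0.012
time_s: 10.3
ee_pos: [0.4878, -0.1629, 0.0089]
tool_rot: [0.002, 0.999, 0.034, 0.002]
wrist_force: [1.0, -5.8, -0.2]
grip_width: 0.0122
```

```bash
python3 -m jog '[{"turn":[0,0,0],"linear":[0,-0.001,0],"grip":0.012}]'
python3 -m jog '[{"turn":[0,0,0],"linear":[0,0,0],"grip":0.012}]'
```

```text
time_s: 10.4
ee_pos: [0.488, -0.1625, 0.0091]
tool_rot: [0.003, 0.999, 0.034, 0.003]
wrist_force: [-0.4, -6.7, -2.0]
grip_width: 0.012
time_s: 10.5
ee_pos: [0.4881, -0.1628, 0.0091]
tool_rot: [0.003, 0.999, 0.034, 0.003]
wrist_force: [-1.1, -1.9, -1.1]
grip_width: 0.0117
```

The push force rose to 6.7 N, which is in the snug range. I'll back off, rise and check.

```bash
python3 -m jog '[{"turn":[0,0,0],"linear":[0,0.006,0],"grip":0.012},{"turn":[0,0,0],"linear":[0,0.02,0],"grip":0.012},{"turn":[0,0,0],"linear":[0,0.02,-0.01],"grip":0.012},{"turn":[0,0,2.5],"linear":[0,0,-0.045],"grip":0},{"turn":[0,0,0],"linear":[0,0,-0.045],"grip":0}]'
python3 -m jog '[{"turn":[0,0,0],"linear":[0,0,-0.045],"grip":0},{"turn":[0,0,0],"linear":[0,0,-0.03],"grip":0},{"turn":[0,0,0],"linear":[0,0,0],"grip":0}]';python3 st.py
python3 - <<'E'
from h import *
K,T=cam("wrist")
p,d=robot.capture("wrist");cv2.imwrite("pics/w9.png",p[:,:,::-1])
hsv=cv2.cvtColor(p,cv2.COLOR_RGB2HSV)
red=((hsv[...,0]<8)|(hsv[...,0]>172))&(hsv[...,1]>150)&(hsv[...,2]>90)
n,l,st,ce=cv2.connectedComponentsWithStats(red.astype(np.uint8))
for i in range(1,n):
    if st[i,4]>80: print(st[i],ce[i],ray(K,T,ce[i],.08))
p,d=robot.capture("scene");cv2.imwrite("pics/s9.png",cv2.resize(p[180:360,150:420,::-1],None,fx=2.9,fy=2.9))
E
```

```text
time_s: 11.0
ee_pos: [0.4881, -0.2076, 0.1065]
tool_rot: [-0.003, 1.0, 0.011, -0.004]
wrist_force: [0.7, -0.1, 1.4]
grip_width: -0.0001
time_s: 11.3
ee_pos: [0.4893, -0.2088, 0.1897]
tool_rot: [-0.002, 1.0, 0.011, -0.0]
wrist_force: [0.2, 0.3, -0.4]
grip_width: -0.0001
[ 0.4893 -0.2088  0.1897] yaw 1.27 z [-3.0e-04  4.2e-03 -1.0e+00] [ 0.2  0.3 -0.4]
```

View pics/w9.png

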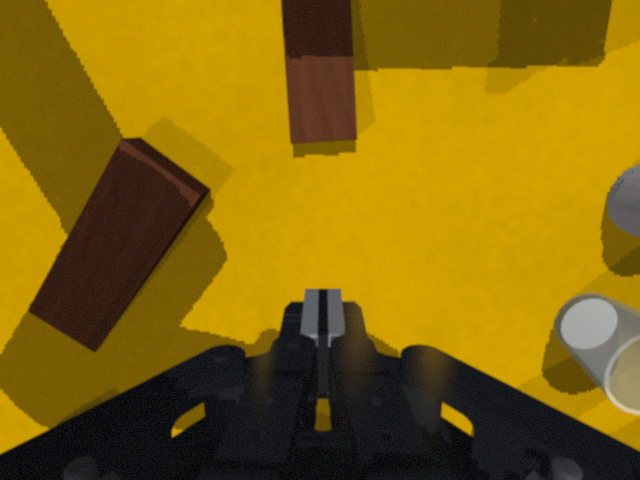

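View pics/s9.png

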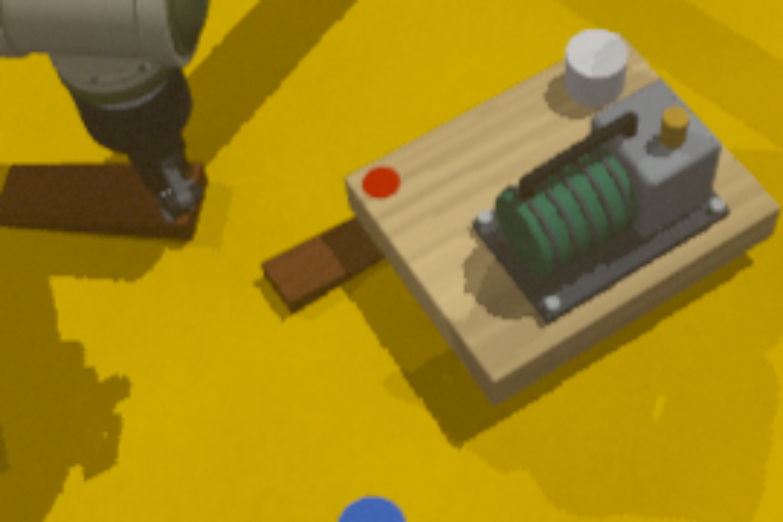

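The wedge now sits squarely under the marked corner, with its butt edge at (290-356,141) in the wrist view. The stand looks unmoved, with the mark at the same scene pixel (381,182). Going back to press the mark.

```bash
python3 -m jog '[{"turn":[0,0,0],"linear":[-0.002,-0.045,0],"grip":0},{"turn":[0,0,0],"linear":[-0.002,-0.045,0],"grip":0},{"turn":[0,0,0],"linear":[-0.002,-0.045,0],"grip":0},{"turn":[0,0,0],"linear":[-0.001,-0.034,0],"grip":0},{"turn":[0,0,0],"linear":[0,0,0],"grip":0}]'
python3 -m jog '[{"turn":[0,0,0],"linear":[0,0,0.04],"grip":0},{"turn":[0,0,0],"linear":[0,0,0.035],"grip":0},{"turn":[0,0,0],"linear":[0,0,0.015],"grip":0},{"turn":[0,0,0],"linear":[0,0,0],"grip":0}]';python3 st.py
```

```text
time_s: 11.9
ee_pos: [0.4733, -0.0331, 0.1791]
tool_rot: [-0.008, 1.0, 0.009, -0.01]
wrist_force: [-0.1, 0.0, -0.4]
grip_width: -0.0
time_s: 12.3
ee_pos: [0.4691, -0.0307, 0.082]
tool_rot: [-0.01, 1.0, 0.01, -0.014]
wrist_force: [0.4, -0.3, 0.9]
grip_width: -0.0001
[ 0.4691 -0.0307  0.082 ] yaw 1.17 z [-0.0286  0.0192 -0.9994] [ 0.4 -0.3  0.9]
```

Close above the mark but 12 mm off and slightly tilted. I'll rise a little and correct.

```bash
python3 -m jog '[{"turn":[0,0,0],"linear":[0,0,-0.012],"grip":0},{"turn":[-1.1,1.6,0],"linear":[0.011,0.004,0],"grip":0},{"turn":[0,0,0],"linear":[0,0,0],"grip":0}]';python3 st.py
```

```text
time_s: 12.6
ee_pos: [0.4808, -0.0359, 0.0926]
tool_rot: [-0.0, 1.0, 0.009, -0.001]
wrist_force: [-0.3, 0.7, -1.0]
grip_width: -0.0001
[ 0.4808 -0.0359  0.0926] yaw 1.08 z [-1.8e-03  5.0e-04 -1.0e+00] [-0.3  0.7 -1. ]
```

```bash
python3 -m jog '[{"turn":[0,0,0],"linear":[0,0,0.009],"grip":0},{"turn":[0,0,0],"linear":[0,0,0.002],"grip":0}]'
python3 -m jog '[{"turn":[0,0,0],"linear":[0,0,0.002],"grip":0}]'
python3 -m jog '[{"turn":[0,0,0],"linear":[0,0,0.001],"grip":0}]'
```

```text
time_s: 12.8
ee_pos: [0.481, -0.0361, 0.0808]
tool_rot: [-0.0, 1.0, 0.009, -0.0]
wrist_force: [0.5, -0.0, -0.4]
grip_width: -0.0
time_s: 12.9
ee_pos: [0.4811, -0.0363, 0.079]
tool_rot: [0.0, 1.0, 0.009, -0.0]
wrist_force: [-7.9, 2.1, 35.9]
grip_width: 0.0002
time_s: 13.0
ee_pos: [0.4811, -0.0363, 0.0791]
tool_rot: [0.0, 1.0, 0.009, -0.0]
wrist_force: [-7.9, 2.5, 24.7]
grip_width: 0.0
```

```bash
python3 -m jog '[{"turn":[0,0,0],"linear":[0,0,0.001],"grip":0}]'
python3 -m jog '[{"turn":[0,0,0],"linear":[0,0,0.001],"grip":0}]'
python3 -m jog '[{"turn":[0,0,0],"linear":[0,0,0.001],"grip":0}]'
python3 -m jog '[{"turn":[0,0,0],"linear":[0,0,0.001],"grip":0}]'
```

```text
time_s: 13.1
ee_pos: [0.4811, -0.0363, 0.0793]
tool_rot: [0.0, 1.0, 0.01, 0.0]
wrist_force: [-4.7, 0.5, 15.7]
grip_width: -0.0
time_s: 13.2
ee_pos: [0.4811, -0.0362, 0.0793]
tool_rot: [0.001, 1.0, 0.01, 0.001]
wrist_force: [-4.2, 0.8, 14.1]
grip_width: -0.0003
time_s: 13.3
ee_pos: [0.4811, -0.0362, 0.0793]
tool_rot: [0.001, 1.0, 0.01, 0.001]
wrist_force: [-4.3, 0.1, 14.5]
grip_width: 0.0001
time_s: 13.4
ee_pos: [0.4811, -0.0363, 0.0793]
tool_rot: [0.001, 1.0, 0.01, 0.002]
wrist_force: [-3.5, 1.9, 14.9]
grip_width: -0.0001
```

The mark held 14-36 N with the TCP at z 0.079 and no rocking; before the wedge it sank to 0.072. Retreating, then checking that the wedge is still snug.

```bash
python3 -m jog '[{"turn":[0,0,0],"linear":[0,0,-0.003],"grip":0},{"turn":[0,0,0],"linear":[0,0,-0.03],"grip":0},{"turn":[0,0,0],"linear":[0,0,-0.045],"grip":0},{"turn":[0,0,0],"linear":[0,0.02,-0.035],"grip":0},{"turn":[0,0,0],"linear":[0.001,0.045,0],"grip":0}]'
python3 -m jog '[{"turn":[0,0,0],"linear":[0.001,0.045,0],"grip":0},{"turn":[0,0,0],"linear":[0,0.045,0],"grip":0},{"turn":[0,0,0],"linear":[0,0.015,0],"grip":0},{"turn":[0,0,0],"linear":[0,0,0],"grip":0.012}]';python3 st.py
python3 - <<'E'
from h import *
K,T=cam("wrist")
p,d=robot.capture("wrist");cv2.imwrite("pics/w10.png",p[:,:,::-1]);np.save("pics/w10T.npy",T)
p,d=robot.capture("scene");cv2.imwrite("pics/s10.png",cv2.resize(p[180:360,150:420,::-1],None,fx=2.9,fy=2.9))
a=cv2.imread("pics/s9.png").astype(int);b=cv2.imread("pics/s10.png").astype(int)
print("diff wedge region",np.abs(a-b)[210:310,250:380].mean(),"deck",np.abs(a-b)[100:380,370:760].mean())
E
```

```text
time_s: 13.9
ee_pos: [0.482, -0.0986, 0.1957]
tool_rot: [0.0, 1.0, 0.013, -0.0]
wrist_force: [0.2, -0.6, 0.2]
grip_width: -0.0003
time_s: 14.3
ee_pos: [0.4855, -0.2109, 0.1965]
tool_rot: [0.001, 1.0, 0.012, 0.001]
wrist_force: [-0.7, 1.4, 0.5]
grip_width: 0.0116
[ 0.4855 -0.2109  0.1965] yaw 1.33 z [ 0.0017 -0.0023 -1.    ] [-0.7  1.4  0.5]
diff wedge region 1.0077179487179486 deck 0.9423901098901099
```

View pics/w10.png

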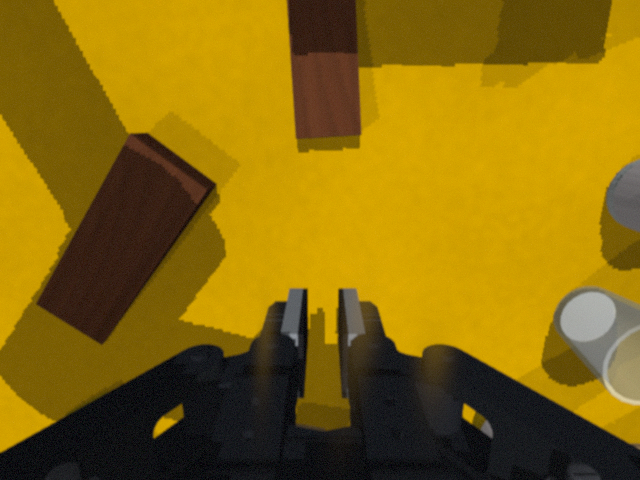

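View pics/s10.png

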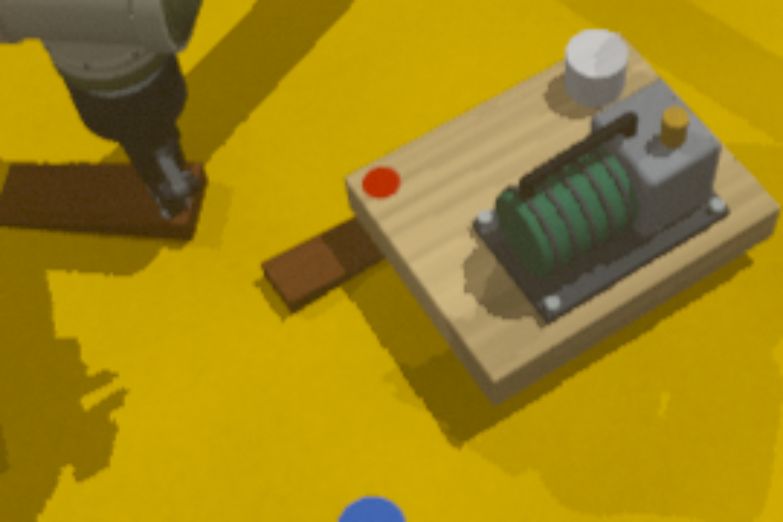

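The wedge and stand haven't changed (image differences at noise level). I'll do one light push as a snugness check.

```bash
python3 -m jog '[{"turn":[0,0,-2.5],"linear":[0.003,0,0.04],"grip":0.012},{"turn":[0,0,0],"linear":[0,0,0.045],"grip":0.012},{"turn":[0,0,0],"linear":[0,0,0.045],"grip":0.012},{"turn":[0,0,0],"linear":[0,0,0.03],"grip":0.012},{"turn":[0,0,0],"linear":[0,0,0],"grip":0.012}]';python3 st.py
```

```text
time_s: 14.9
ee_pos: [0.4906, -0.2004, 0.0341]
tool_rot: [0.002, 0.999, 0.04, 0.003]
wrist_force: [-0.1, 0.1, 0.2]
grip_width: 0.0119
[ 0.4906 -0.2004  0.0341] yaw 4.59 z [ 0.0056 -0.003  -1.    ] [-0.1  0.1  0.2]
```

```bash
python3 -m jog '[{"turn":[0,0,0],"linear":[0,0,0.02],"grip":0.012},{"turn":[0,0,0],"linear":[0,-0.015,0],"grip":0.012},{"turn":[0,0,0],"linear":[0,-0.008,0],"grip":0.012},{"turn":[0,0,0],"linear":[0,0,0],"grip":0.012}]';python3 st.py
```

```text
time_s: 15.3
ee_pos: [0.4908, -0.1723, 0.019]
tool_rot: [0.003, 0.999, 0.042, 0.005]
wrist_force: [-0.1, -0.2, -0.5]
grip_width: 0.0123
[ 0.4908 -0.1723  0.019 ] yaw 4.87 z [ 0.0098 -0.0051 -0.9999] [-0.1 -0.2 -0.5]
```

```bash
python3 -m jog '[{"turn":[0,-0.5,0.7],"linear":[-0.002,0,0.008],"grip":0.012},{"turn":[0,0,0],"linear":[0,-0.003,0.002],"grip":0.012},{"turn":[0,0,0],"linear":[0,-0.002,0],"grip":0.012}]'
python3 -m jog '[{"turn":[0,0,0],"linear":[0,-0.002,0],"grip":0.012}]'
```

```text
time_s: 15.6
ee_pos: [0.4896, -0.1674, 0.0109]
tool_rot: [0.004, 0.999, 0.036, 0.002]
wrist_force: [0.3, 0.3, -0.3]
grip_width: 0.0115
time_s: 15.7
ee_pos: [0.4895, -0.1654, 0.011]
tool_rot: [0.004, 0.999, 0.036, 0.002]
wrist_force: [-0.6, 0.4, -0.2]
grip_width: 0.012
```

```bash
python3 -m jog '[{"turn":[0,0,0],"linear":[0,-0.001,0],"grip":0.012}]'
```

```text
time_s: 15.8
ee_pos: [0.4894, -0.1644, 0.011]
tool_rot: [0.004, 0.999, 0.036, 0.002]
wrist_force: [-0.1, 0.5, 0.7]
grip_width: 0.0122
```

```bash
python3 -m jog '[{"turn":[0,0,0],"linear":[0,-0.001,0],"grip":0.012}]'
python3 -m jog '[{"turn":[0,0,0],"linear":[0,-0.001,0],"grip":0.012}]'
```

```text
time_s: 15.9
ee_pos: [0.4894, -0.1634, 0.011]
tool_rot: [0.004, 0.999, 0.036, 0.002]
wrist_force: [-0.6, 0.1, -0.2]
grip_width: 0.012
time_s: 16.0
ee_pos: [0.4894, -0.1626, 0.0111]
tool_rot: [0.005, 0.999, 0.036, 0.002]
wrist_force: [-0.6, -4.6, -0.3]
grip_width: 0.0121
```

The push met resistance at the same place, rising at once to 4.6 N, so the wedge is still snug. I'll withdraw clear.

```bash
python3 -m jog '[{"turn":[0,0,0],"linear":[0,0.005,0],"grip":0.012},{"turn":[0,0,0],"linear":[0,0.025,0],"grip":0.012},{"turn":[0,0,0],"linear":[0,0.02,-0.01],"grip":0.012},{"turn":[0,0,0],"linear":[0,0,-0.045],"grip":0.012},{"turn":[0,0,0],"linear":[0,0,-0.045],"grip":0.012}]'
python3 -m jog '[{"turn":[0,0,0],"linear":[0,0,-0.04],"grip":0.012},{"turn":[0,0,0],"linear":[0,0,-0.03],"grip":0.012},{"turn":[0,0,0],"linear":[0,0,0],"grip":0.012},{"turn":[0,0,0],"linear":[0,0,0],"grip":0.012},{"turn":[0,0,0],"linear":[0,0,0],"grip":0.012}]'
python3 - <<'E'
from h import *
p,d=robot.capture("scene");cv2.imwrite("pics/s11.png",p[:,:,::-1])
a=cv2.imread("pics/s10.png").astype(int);b=cv2.resize(p[180:360,150:420,::-1],None,fx=2.9,fy=2.9).astype(int)
print("diff wedge",np.abs(a-b)[210:310,250:380].mean(),"deck",np.abs(a-b)[100:380,370:760].mean(),robot.read_state()["ee_pos"])
E
```

```text
time_s: 16.5
ee_pos: [0.4904, -0.2134, 0.1091]
tool_rot: [0.001, 0.999, 0.036, -0.003]
wrist_force: [-0.0, 0.1, 0.0]
grip_width: 0.0119
time_s: 17.0
ee_pos: [0.4914, -0.2158, 0.187]
tool_rot: [0.004, 0.999, 0.035, 0.001]
wrist_force: [0.6, -0.5, -0.1]
grip_width: 0.0119
diff wedge 1.0284871794871795 deck 1.0288461538461537 [ 0.49130896 -0.21565813  0.18657101]
```

View pics/s11.png

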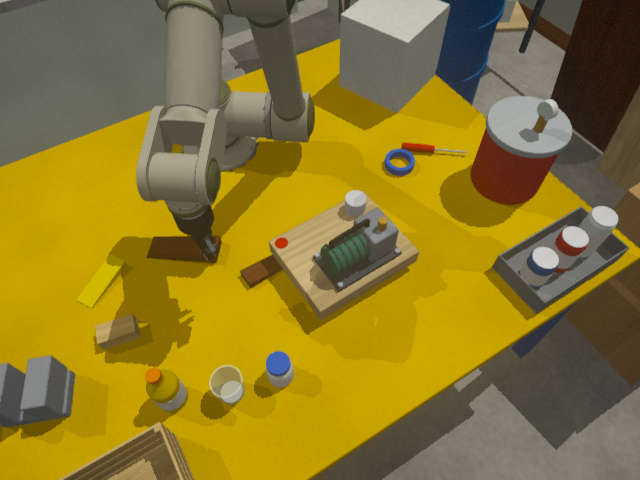

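The final view shows the wedge under the marked corner at (262,270). The stand and all the bystanders are where they began, and the arm is clear.

```bash
python3 -c "
from station import robot
print(robot.job_done())"
```

```text
the job is handed in; nothing more can be done
None
```

The stand no longer rocks: the small dark wedge is snug under the short foot and the job is handed in, at about 17 s on the robot's clock. No verdict came back, so the results below are from my own readings.

- **First press:** Pressing on the red mark rocked the stand about 8 mm, and the fingertips stopped at z 0.072 m. The force peaked at about 45 N once the foot landed, far more than the rocking needed.
- **Wedge:** I pushed it along the table and turned it from about 10° to 4° in line with the foot. I stopped when the push reached 6.7 N, within the 4 to 8 N snug range.
- **Second press:** I pressed on the mark with 14 to 36 N for over 0.5 s, and the fingertips stayed at z 0.079 m.
- **Last checks:** A light push on the wedge met 4.6 N at the same spot. In the pictures the wedge and stand were unchanged after the second press, the bystanders were in place, and the arm was clear. No check failed or disagreed. I had no direct reading of the stand's tilt or of the force between wedge and foot.

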